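# Make up a batch of grip sections on the spring scale

## Task

Make up a batch by weight on the little spring scale: thread the gunmetal grip sections onto the spindle of its pan one at a time, lowering each gently all the way down before letting it go, until the pan, left to itself, comes to rest with its pointer between the two red lines. The spindle is never quite centred on the scale, so feel for it with the part in hand, without forcing the pan far down or wrenching the spindle. Leave the sections that are not needed standing on the cork mat, and the pencil barrel, cap and mint tin where they are.

Things in the scene. Friction and masses are not known exactly. Their poses are not given: they have to be found in the camera images.
- scale: Spring scale, fixed to the table; origin: centre of its round housing at table height, z up. Foot 135 x 105 x 12 mm, cream housing 80 mm across, up to 54 mm; above it a sprung plunger carries a round aluminium pan, 90 mm across, with a steel spindle upright in its middle. With the pan joint at 0 the pan's upper face is 114 mm above the table; it sinks with the joint.
- tip_near (a point): Fixed point on the housing's axis, 178 mm above the table: the height of the spindle's flat tip at pan joint 0. Spindle 8 mm across, 64 mm long, tip chamfer 0.8 mm. The pan sits off-centre: the spindle stands 2 to 4.5 mm to the side of this point, direction unknown and new each time. It keeps its place under light touches and gives sideways only above about 3 N.
- gauge (a point): Point between the two red lines on the white slotted gauge strip (44 mm wide, 3 mm thick, 12 to 134 mm high), which stands 62 mm from the housing's axis along the scale's +x. The pointer, a black bar fixed to the plunger, runs along it: 107 mm above the table at pan joint 0; red lines at 89 and 80.5 mm.
- scale_pan (a joint): How far the pan and pointer have sunk (m), growing downward. Spring about 52 N/m (1 mm per 0.05 N), settles in about 0.7 s. Empty it rests between 0 and 0.010 (drifted zero); each grip section adds 0.0066 to 0.0073, so two or three are needed. Red lines at 0.018 and 0.0265. Past 0.042 the spring is overstrained; stop at 0.048.
- grip_a_mid (a point): Centre (half-way up) of a gunmetal grip section: a knurled metal tube standing on the cork mat (mat's top 3 mm above the table), 18 mm outside diameter, 10 mm through bore, 24 mm tall, about 37 g; z along the bore. All four are alike.
- grip_b_mid (a point): Centre (half-way up) of a gunmetal grip section: a knurled metal tube standing on the cork mat (mat's top 3 mm above the table), 18 mm outside diameter, 10 mm through bore, 24 mm tall, about 37 g; z along the bore. All four are alike.
- grip_c_mid (a point): Centre (half-way up) of a gunmetal grip section: a knurled metal tube standing on the cork mat (mat's top 3 mm above the table), 18 mm outside diameter, 10 mm through bore, 24 mm tall, about 37 g; z along the bore. All four are alike.
- grip_d_mid (a point): Centre (half-way up) of a gunmetal grip section: a knurled metal tube standing on the cork mat (mat's top 3 mm above the table), 18 mm outside diameter, 10 mm through bore, 24 mm tall, about 37 g; z along the bore. All four are alike.
- barrel: Bystander: maroon lacquered pencil barrel lying on the table, 14 mm thick, 103 mm long along its x; origin under its middle. Leave it alone.
- cap: Bystander: clear acrylic cap standing upright, 15 mm across, 45 mm tall; origin at its foot. Leave it alone.
- mint_tin: Bystander: closed tin mint box, 60 x 95 x 20 mm (x, y, z), origin under its centre. Leave it alone.

How it is judged (in metres and radians):
On the way, in this order (a step that is already met when the one before it is completed fails the run):
1. one grip section is threaded on the spindle, down on the pan (((horizontal distance between grip_a_mid and scale below 0.007 m and height (world z) of grip_a_mid between 0.085 and 0.127 m and angle between grip_a_mid's own z axis and vertical below 0.15 rad) or (horizontal distance between grip_b_mid and scale below 0.007 m and height (world z) of grip_b_mid between 0.085 and 0.127 m and angle between grip_b_mid's own z axis and vertical below 0.15 rad) or (horizontal distance between grip_c_mid and scale below 0.007 m and height (world z) of grip_c_mid between 0.085 and 0.127 m and angle between grip_c_mid's own z axis and vertical below 0.15 rad) or (horizontal distance between grip_d_mid and scale below 0.007 m and height (world z) of grip_d_mid between 0.085 and 0.127 m and angle between grip_d_mid's own z axis and vertical below 0.15 rad))), for 0.2 s.
2. then a second one is threaded on the spindle, down on the first (((horizontal distance between each of grip_a_mid, grip_b_mid and scale below 0.007 m and height (world z) of grip_a_mid between 0.085 and 0.14 m and angle between each of grip_a_mid, grip_b_mid's own z axis and vertical below 0.15 rad and height (world z) of grip_b_mid between 0.085 and 0.14 m) or (horizontal distance between each of grip_a_mid, grip_c_mid and scale below 0.007 m and height (world z) of grip_a_mid between 0.085 and 0.14 m and angle between each of grip_a_mid, grip_c_mid's own z axis and vertical below 0.15 rad and height (world z) of grip_c_mid between 0.085 and 0.14 m) or (horizontal distance between each of grip_a_mid, grip_d_mid and scale below 0.007 m and height (world z) of grip_a_mid between 0.085 and 0.14 m and angle between each of grip_a_mid, grip_d_mid's own z axis and vertical below 0.15 rad and height (world z) of grip_d_mid between 0.085 and 0.14 m) or (horizontal distance between each of grip_b_mid, grip_c_mid and scale below 0.007 m and height (world z) of grip_b_mid between 0.085 and 0.14 m and angle between each of grip_b_mid, grip_c_mid's own z axis and vertical below 0.15 rad and height (world z) of grip_c_mid between 0.085 and 0.14 m) or (horizontal distance between each of grip_b_mid, grip_d_mid and scale below 0.007 m and height (world z) of grip_b_mid between 0.085 and 0.14 m and angle between each of grip_b_mid, grip_d_mid's own z axis and vertical below 0.15 rad and height (world z) of grip_d_mid between 0.085 and 0.14 m) or (horizontal distance between each of grip_c_mid, grip_d_mid and scale below 0.007 m and height (world z) of grip_c_mid between 0.085 and 0.14 m and angle between each of grip_c_mid, grip_d_mid's own z axis and vertical below 0.15 rad and height (world z) of grip_d_mid between 0.085 and 0.14 m))), for 0.2 s.
At the end, for the whole second after the job is handed in: The pan is at rest with its pointer between the red lines (pan joint 18 to 26.5 mm); every grip section is either threaded on the spindle, down on the pan or on the section below it, or still stands upright on the mat within 30 mm of where it was (value of joint scale_pan between 0.018 and 0.0265 m and velocity of joint scale_pan between -0.004 and 0.004 m/s and ((horizontal distance between grip_a_mid and scale below 0.007 m and height (world z) of grip_a_mid between 0.085 and 0.16 m and angle between grip_a_mid's own z axis and vertical below 0.15 rad) or (distance of grip_a_mid from where it was at the start of the episode below 0.03 m and angle between grip_a_mid's own z axis and vertical below 0.1 rad and height (world z) of grip_a_mid below 0.022 m)) and ((horizontal distance between grip_b_mid and scale below 0.007 m and height (world z) of grip_b_mid between 0.085 and 0.16 m and angle between grip_b_mid's own z axis and vertical below 0.15 rad) or (distance of grip_b_mid from where it was at the start of the episode below 0.03 m and angle between grip_b_mid's own z axis and vertical below 0.1 rad and height (world z) of grip_b_mid below 0.022 m)) and ((horizontal distance between grip_c_mid and scale below 0.007 m and height (world z) of grip_c_mid between 0.085 and 0.16 m and angle between grip_c_mid's own z axis and vertical below 0.15 rad) or (distance of grip_c_mid from where it was at the start of the episode below 0.03 m and angle between grip_c_mid's own z axis and vertical below 0.1 rad and height (world z) of grip_c_mid below 0.022 m)) and ((horizontal distance between grip_d_mid and scale below 0.007 m and height (world z) of grip_d_mid between 0.085 and 0.16 m and angle between grip_d_mid's own z axis and vertical below 0.15 rad) or (distance of grip_d_mid from where it was at the start of the episode below 0.03 m and angle between grip_d_mid's own z axis and vertical below 0.1 rad and height (world z) of grip_d_mid below 0.022 m))); the robot touches nothing.
It fails at once if the pan is pushed down past 42 mm, overstraining the spring (value of joint scale_pan above 0.042 m).
It fails at once if the scale, pan or spindle is pressed, wrenched or struck with more than 12 N (contact force between anything else and scale above 12 N).
It fails at once if a grip section is let fall down the spindle (faster than 0.3 m/s) ((horizontal distance between grip_a_mid and scale below 0.007 m and height (world z) of grip_a_mid below 0.17 m and linear speed of grip_a above 0.3 m/s) or (horizontal distance between grip_b_mid and scale below 0.007 m and height (world z) of grip_b_mid below 0.17 m and linear speed of grip_b above 0.3 m/s) or (horizontal distance between grip_c_mid and scale below 0.007 m and height (world z) of grip_c_mid below 0.17 m and linear speed of grip_c above 0.3 m/s) or (horizontal distance between grip_d_mid and scale below 0.007 m and height (world z) of grip_d_mid below 0.17 m and linear speed of grip_d above 0.3 m/s)).
It fails at once if the pencil barrel, the acrylic cap or the mint tin is moved more than 20 mm (distance of any of barrel, cap, mint_tin from where it was at the start of the episode above 0.02 m).
It also fails if it takes over 72 s, if anything falls off the work surface, if the arm or the gripper's body presses on something with over 40 N, if the wrist force passes 120 N, or if a joint passes its speed limit or range.

## Robot

A 6-joint arm with a two-finger parallel gripper is mounted at the origin on the work surface. World frame = base frame: x ahead of the robot, y to its left, z up, the work surface at z = 0. Lengths are in mm, angles in rad, forces in N, time in s.
With the tool pointing down it reaches from about 400 to 825 mm from the base axis. Payload 7 kg.
Tool frame: the origin (TCP) lies on the centre line of the jaws, within the pads' length; the fingertips stand 25 mm ahead of it and the grasp point (between the pads) lies 6 mm ahead of it; y points along the fingers, z is the direction in which the jaws open and shut, and the axes are right-handed (so a half turn about y gives the same grasp; the last joint's range is limited). The gripper opens to 88 mm and grips with 3 to 60 N. Pads are 19 mm wide; open, the fingers measure 130 mm over their backs; the gripper's body (78 mm by 193 mm) begins 47 mm behind the grasp point.
Start: joints at [1.522, 0.359, 0.012, 0, -1.224, -0.288], TCP at [223.074, 637.05, 251.561] pointing down, gripper open.
Joint ranges: [-3.07, 3.07], [-1.43, 2.12], [-1.02, 1.25], [-3.03, 1.67], [-3.05, -0], [-3.03, 3.03]. Speed limits (rad/s): [2.39, 2.39, 3.01, 3.14, 3.14, 3.14].

## Interface

Orientations are given as a 3x3 rotation matrix whose columns are the frame's x, y, z axes.
In Python, from bench import robot gives the robot as it stands. Calls block until the motion is done:
- robot.reach(position, orientation): joint-space move of the TCP to a pose.
- robot.move_linear(position, ori=None, velocity=150, max_force=None): straight line of the TCP; ori=None keeps the orientation; velocity is the mean speed in mm/s. With max_force (N) it stops when the force on the tool has changed by that much, and returns True; else False.
- robot.goto_joints(angles): joint-space move.
- robot.let_go() and robot.grasp(squeeze=None): open the fingers fully, or close them until they stop; squeeze is the grip in N (None keeps the last).
- robot.wait(seconds).
- robot.inverse_kinematics(position, orientation): joint angles nearest the present ones, or None.
- robot.get_image(name): name is "scene" or "top" or "wrist"; returns a dict with "image" (420x560x3 uint8, red, green, blue), "camera_matrix" (3x3 intrinsics, pixels), "R" (3x3) and "t" (3): a world point X has camera coordinates R X + t. Camera axes: x right, y down, z forward; pixel columns grow to the right and rows downward; lengths in mm; the calibration is good to about 2 mm. A picture is of the moment at which its call begins. There is no depth.
A pose or a line that the arm cannot do raises robot.IKError and nothing moves.
- robot.sign_off(): hands the job in, once; it reports no verdict.
Trained networks look in a picture, given as the dict that the camera call returned (one of the last four; its "shot" number tells which), for a name from the list of things; names that differ only in an ending like _2 or _b are one class to them, and where a whole thing is asked for, a point or a joint stands for the part that bears it (a point fixed in the world has none). Each returns a list of dicts, best first, with "conf" (0 to 1); they miss things now and then, are a little off and sometimes report something else, mostly with a low value. They report only what shows in the picture. A call takes as long as a camera call.
- robot.regions_of(picture, name): "region" (420x560 bool, what is visible of it) and "xy" ([column, row] in pixels, amid what is visible of it).
Readings, each from a call of its own:
- robot.get_clock(): time.
- robot.get_qpos(): joint angles.
- robot.get_joint_vel(): joint speeds.
- robot.get_joint_efforts(): joint torques, N m.
- robot.get_position(): TCP position.
- robot.get_orientation(): TCP orientation.
- robot.get_ft_force(): force on the tool from outside, world axes, zero at the start.
- robot.get_ft_torque(): the same for the moment, N m.
- robot.get_width(): opening from 0.0 (shut) to 1.0 (fully open).
Only numpy, scipy, OpenCV 4.12 (cv2) and the standard library are available. Lean on these libraries where they do the work, as an engineer would, in place of code of your own. Each camera call takes 0.05 s, during which the arm holds its last target. There are 200 camera calls.

## Working session

There is one attempt and no reset: what is moved stays moved. The work goes in short steps, each a Python script; the robot and the scene stay as the last script left them, time stands still between calls to the robot, and variables do not carry over. Pictures are saved under pics/ and viewed, about 8 in all and at most 12, crops included, and the job is handed in when it is done.

```bash
ls; mkdir -p pics; cat > h.py <<'E'
import numpy as np, cv2
from bench import robot
def save(d,n): cv2.imwrite(f'pics/{n}.png',d['image'][:,:,::-1])
def ray(d,px,z):
    K,R,t=map(np.array,(d['camera_matrix'],d['R'],d['t']))
    v=R.T@np.linalg.solve(K,[px[0],px[1],1.]); c=-R.T@t
    return c+v*(z-c[2])/v[2]
def proj(d,X):
    p=np.array(d['camera_matrix'])@(np.array(d['R'])@np.array(X)+np.array(d['t'])); return p[:2]/p[2]
E
python3 - <<'E'
from h import *
np.set_printoptions(precision=1,suppress=True)
print(robot.get_orientation(),robot.get_clock())
ims={}
for n in('scene','top'):
    d=robot.get_image(n); ims[n]=d; save(d,n)
    print(n,'cam',-np.array(d['R']).T@np.array(d['t']))
    for o in('grip_a_mid','scale','gauge','scale_pan','cap','mint_tin','barrel'):
        for r in robot.regions_of(d,o): print(o,r['conf'],np.array(r['xy']),r['region'].sum(),ray(d,r['xy'],15 if 'grip' in o else 0))
cv2.imwrite('pics/both.png',cv2.resize(np.vstack([ims['scene']['image'],ims['top']['image']])[:,:,::-1],None,fx=.71,fy=.71))
E
```

```text
pics
[[-0.9 -0.  -0.3]
 [ 0.3 -0.  -0.9]
 [-0.  -1.   0. ]] 0.0
scene cam [1389.9 -417.5  742.3]
scale 0.74 [323.3 224.4] 2153 [485.6 194.3   0. ]
gauge 0.8 [326.3 225.3] 2169 [493.1 198.8   0. ]
scale_pan 0.77 [330. 195.] 516 [368.  293.4   0. ]
mint_tin 0.67 [332.6 185.8] 172 [327.2 329.7   0. ]
barrel 0.72 [239.8 231.6] 197 [404.8 -11.8   0. ]
top cam [499.    7.7 966.1]
grip_a_mid 0.57 [379.9 195.8] 40 [ 608.3 -230.9   15. ]
scale 0.91 [221.1 225.1] 2500 [530.2 168.8   0. ]
gauge 0.91 [221.3 228.3] 2396 [522.1 168.1   0. ]
scale_pan 0.89 [213.7 229.5] 1285 [518.8 187.4   0. ]
scale_pan 0.37 [218.2 227.3] 2433 [524.6 176.1   0. ]
cap 0.48 [294.4 141.1] 49 [748.6 -15.1   0. ]
mint_tin 0.55 [170.6 294. ] 1047 [355.1 292.4   0. ]
barrel 0.79 [289.4 277.9] 259 [399.2  -6.3   0. ]
```

View pics/both.png

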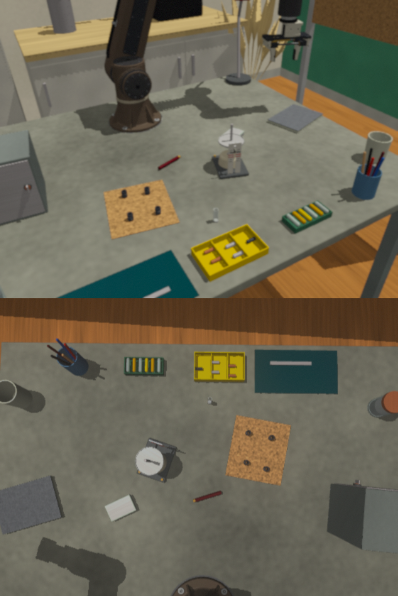

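The scene shows four grips on the cork mat; the top view has them at about px (349,190), (382,196), (346,231) and (375,241). The scale is at about (215,228), with the gauge to its upper right. Next I'll look at the mat and the scale with the wrist camera.

```bash
python3 - <<'E'
from h import *
np.set_printoptions(precision=1,suppress=True)
d=robot.get_image('top')
for p in((349,190),(382,196),(346,231),(375,241)): print(ray(d,p,27))
print('pan',ray(d,(213.7,229.5),110))
R=np.array(robot.get_orientation())
print('ft',[np.round(robot.get_ft_force(),3) for _ in range(3)])
c=np.array(robot.get_position()); s=ray(d,(213.7,229.5),110)
ims=[]
for tgt in ((s[0],s[1],330),(560,-165,260)):
    robot.reach(tgt,R); robot.wait(.2)
    w=robot.get_image('wrist'); ims.append(w['image'])
    print('cam',-np.array(w['R']).T@np.array(w['t']),'\n',np.array(w['R']),robot.get_clock())
    for o in('grip_a_mid',) if tgt[1]<0 else ('scale_pan','gauge','scale'):
        for r in robot.regions_of(w,o): print(o,r['conf'],np.array(r['xy']),r['region'].sum(),ray(w,r['xy'],20 if 'grip' in o else 110))
    np.savez(f'w{len(ims)}.npz',image=w['image'],camera_matrix=w['camera_matrix'],R=w['R'],t=w['t'])
print(R)
cv2.imwrite('pics/w.png',cv2.resize(np.vstack(ims)[:,:,::-1],None,fx=.71,fy=.71))
E
```

```text
[ 620.4 -151.3   27. ]
[ 606.4 -233.1   27. ]
[ 518.6 -144.2   27. ]
[ 494.9 -215.7   27. ]
pan [516.6 166.9 110. ]
ft [array([-0.1,  0.3,  0.2]), array([-0.1,  0.3,  0.2]), array([-0.1,  0.3,  0.2])]
cam [595.9 140.4 463.2] 
 [[-0.3 -0.9  0. ]
 [-0.9  0.3  0.3]
 [-0.3  0.1 -1. ]] 3.1167
scale_pan 0.84 [278.2 186.6] 4235 [518.3 171.8 110. ]
gauge 0.81 [275.7 171. ] 6607 [537.6 168.2 110. ]
scale 0.74 [280.8 171.5] 6541 [534.9 162.6 110. ]
cam [ 639.7 -191.1  393.9] 
 [[-0.3 -0.9 -0. ]
 [-0.9  0.3  0.3]
 [-0.3  0.1 -1. ]] 4.8083
grip_a_mid 0.74 [327. 127.] 203 [ 608.8 -239.1   20. ]
[[-0.9  0.  -0.3]
 [ 0.3  0.  -0.9]
 [ 0.  -1.  -0. ]]
```

View pics/w.png

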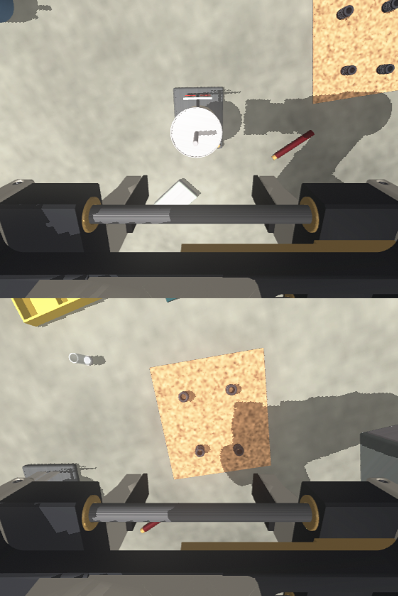

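The wrist view shows the gauge (red lines) on the image-up side of the pan. So the scale's +x is roughly the tool's -x, and the jaws already open across it. The grips are at about (262,139), (327,130), (282,214) and (335,214) in the second frame. I'll zoom in on both.

```bash
python3 - <<'E'
from h import *
a=np.load('w1.npz'); b=np.load('w2.npz')
A=a['image'][110:235,225:335]; B=b['image'][105:240,235:370]
A=cv2.resize(A,(440,500),interpolation=cv2.INTER_CUBIC); B=cv2.resize(B,(340,340),interpolation=cv2.INTER_CUBIC)
o=np.zeros((500,790,3),np.uint8);o[:,:440]=A;o[:340,450:]=B
cv2.imwrite('pics/crop.png',o[:,:,::-1])
E
```

```text
(no output)
```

View pics/crop.png

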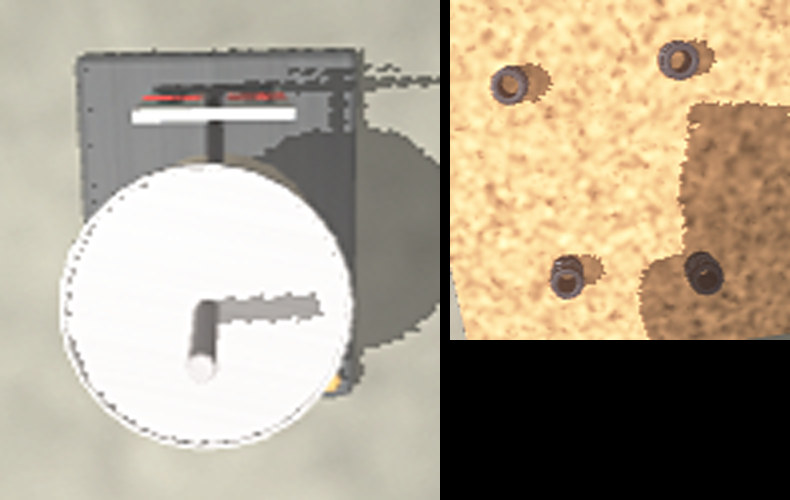

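The spindle tip is at about wrist px (275.2,201.3), its base at (277,186.3), and the strip top edge runs (258,139)–(299,138). The grip tops are at (258.4,139.1), (326.3,128.8), (281.8,217.7) and (336.6,214.2).

```bash
python3 - <<'E'
from h import *
np.set_printoptions(precision=2,suppress=True)
a=np.load('w1.npz'); b=np.load('w2.npz')
for p in((258.4,139.1),(326.3,128.8),(281.8,217.7),(336.6,214.2)): print(ray(b,p,27))
for z in(178,171,165): print('tip',ray(a,(275.2,201.3),z))
for z in(114,107,101): print('base',ray(a,(277,186.3),z),'pan',ray(a,(276.8,186.5),z))
l,r=ray(a,(258,139),134),ray(a,(299,138),134); print(l,r,np.linalg.norm(l-r))
y=(l-r)/np.linalg.norm(l-r); x=np.array([y[1],-y[0],0]); print('x',x,'axis',(l+r)/2-62*x)
t=robot.get_image('top')
R=robot.get_orientation(); 
P=ray(b,(258.4,139.1),27)
robot.reach((P[0],P[1],90),R); robot.wait(.2)
w=robot.get_image('wrist'); save(w,'above'); print(robot.get_clock(), 'grip at px',proj(w,P), 'grasppt',proj(w,np.array(robot.get_position())-[0,0,6]))
print(robot.get_ft_force())
E
```

```text
[ 623.23 -155.33   27.  ]
[ 607.66 -236.8    27.  ]
[ 518.2 -148.9   27. ]
[ 499.07 -218.63   27.  ]
tip [519.92 173.66 178.  ]
tip [518.05 174.48 171.  ]
tip [516.46 175.18 165.  ]
base [520.03 172.69 114.  ] pan [519.88 173.   114.  ]
base [518.51 173.33 107.  ] pan [518.35 173.65 107.  ]
base [517.21 173.89 101.  ] pan [517.05 174.21 101.  ]
[581.06 172.74 134.  ] [567.32 130.15 134.  ] 44.7552911155962
x [ 0.95 -0.31  0.  ] axis [515.19 170.49 134.  ]
5.9167 grip at px [282.66 237.27] grasppt [282.61 278.92]
[-0.24  0.1   0.4 ]
```

View pics/above.png

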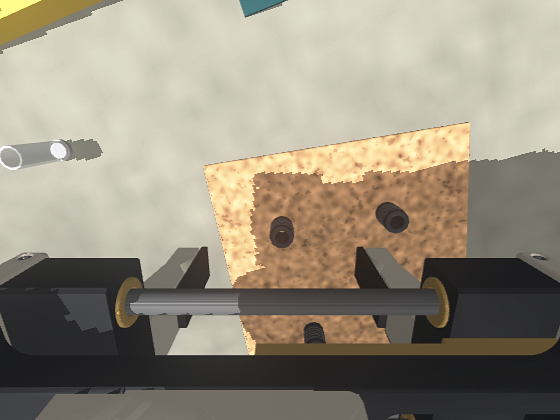

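The grip top shows at about (282,238), as predicted, so I'll grasp it and carry it above the scale, stopping short for a look.

```bash
python3 - <<'E'
from h import *
np.set_printoptions(precision=2,suppress=True)
R=np.array(robot.get_orientation()); p=np.array(robot.get_position())
# exact vertical tool, jaws along scale y
x=-np.array([.952,-.307,0]);x/=np.linalg.norm(x); y=np.array([0,0,-1.]); R=np.c_[x,y,np.cross(x,y)]
np.save('R.npy',R)
robot.move_linear((623.2,-155.3,60),R,150)
print(robot.move_linear((623.2,-155.3,36),R,60,max_force=5))
print('ft',robot.get_ft_force())
robot.grasp(15); print('w',robot.get_width()*88)
robot.move_linear((623.2,-155.3,100),R,150)
print(robot.get_width()*88)
robot.reach((518,173,235),R); robot.wait(.3)
w=robot.get_image('wrist'); save(w,'hand'); print(robot.get_clock(),robot.get_position())
print('tip',proj(w,(518,174.4,171)),'gripbot',proj(w,(518,173,235-33)),'griptop',proj(w,(518,173,235-9)))
f=[]
for _ in range(10): f.append(robot.get_ft_force()); robot.wait(.02)
print(np.mean(f,0),np.std(f,0))
E
```

```text
False
ft [ 0.27 -0.32 -0.03]
w 17.205655456002916
17.272839243872266
10.2333 [518.19 172.51 234.72]
tip [279.65 237.86] gripbot [281.49 256.9 ] griptop [281.5 277. ]
[ 0.21  0.04 -0.28] [0.64 0.32 0.36]
```

View pics/hand.png

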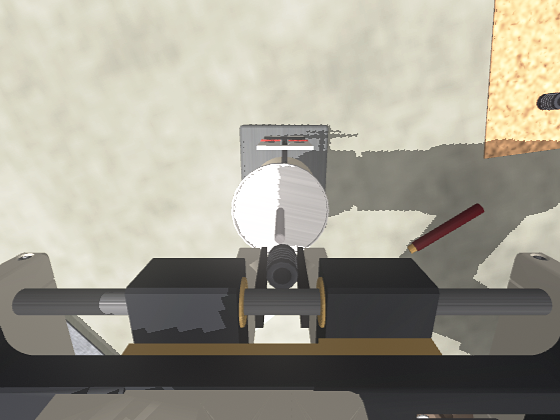

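The grip is held upright at about (283,271) and the spindle tip is near (280,239). I'll zoom in to measure both in one frame.

```bash
python3 - <<'E'
from h import *
np.set_printoptions(precision=2,suppress=True)
w=robot.get_image('wrist'); np.savez('w3.npz',image=w['image'],camera_matrix=w['camera_matrix'],R=w['R'],t=w['t'])
A=cv2.resize(w['image'][115:305,220:345],(500,760),interpolation=cv2.INTER_CUBIC)
cv2.imwrite('pics/crop2.png',cv2.resize(w['image'][200:300,230:335],(630,600),interpolation=cv2.INTER_CUBIC)[:,:,::-1])
s=robot.get_image('scene'); np.savez('s3.npz',image=s['image'],camera_matrix=s['camera_matrix'],R=s['R'],t=s['t'])
for z in (178,173,168): print(proj(w,ray(np.load('w1.npz'),(275.2,201.3),z)))
print(w['camera_matrix'])
E
```

```text
[280.35 238.58]
[280.18 237.66]
[280.01 236.78]
[[294.09   0.   281.7 ]
 [  0.   294.09 209.48]
 [  0.     0.     1.  ]]
```

View pics/crop2.png

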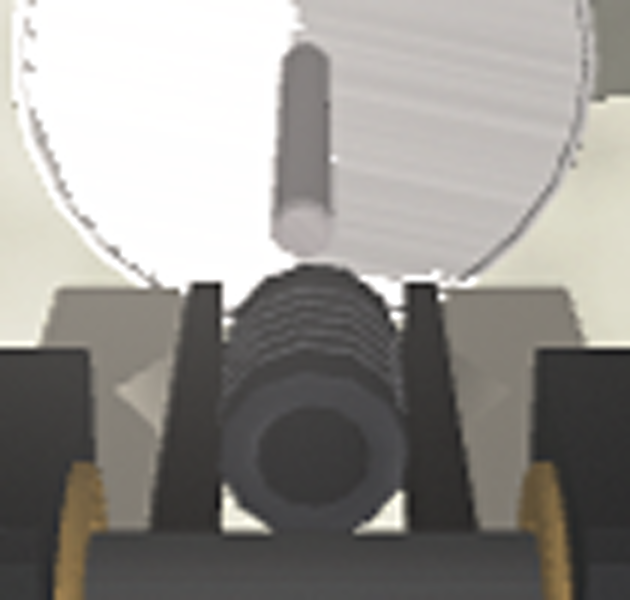

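The bore centre is at px (282.3,275.8) and the spindle tip at (280.3,238.0). I'll compute the relative offset and probe downward with averaged force readings.

```bash
cat >> h.py <<'E'
def ft(n=20):
    f=[]
    for _ in range(n): f.append(robot.get_ft_force()); robot.wait(.015)
    return np.mean(f,0)
E
python3 - <<'E'
from h import *
np.set_printoptions(precision=2,suppress=True)
R=np.load('R.npy'); w=np.load('w3.npz')
g=ray(w,(282.3,275.8),225.7); p=np.array(robot.get_position())
print('grip minus tcp',(g-p)[:2])
for z in(176,173,170): print(z,'tip',ray(w,(280.3,238.),z)[:2])
tip=ray(w,(280.3,238.),173)
tgt=tip[:2]-(g-p)[:2]; print('tcp target',tgt)
robot.move_linear((tgt[0],tgt[1],216),R,80); robot.wait(.2)
f0=ft(); print('f0',f0)
for zb in (169,164,158):
    robot.move_linear((tgt[0],tgt[1],zb+33),None,40,max_force=4); robot.wait(.15); print(zb,robot.get_position(),ft()-f0,robot.get_clock())
w=robot.get_image('wrist'); cv2.imwrite('pics/probe.png',cv2.resize(w['image'][110:300,200:360],(640,760))[:600:,:,::-1] if 0 else cv2.resize(w['image'][110:300,190:370],(540,570))[:,:,::-1])
E
```

```text
grip minus tcp [ 0.06 -0.02]
176 tip [519.53 173.83]
173 tip [518.31 174.24]
170 tip [517.08 174.65]
tcp target [518.24 174.26]
f0 [ 0.05 -0.02 -0.33]
169 [518.35 174.33 202.14] [-0.11 -0.18 -0.  ] 12.4083
164 [518.26 174.27 196.97] [ 0.03 -0.09  0.17] 13.1667
158 [518.31 174.29 191.02] [-0.05 -0.11 -0.11] 13.95
```

View pics/probe.png

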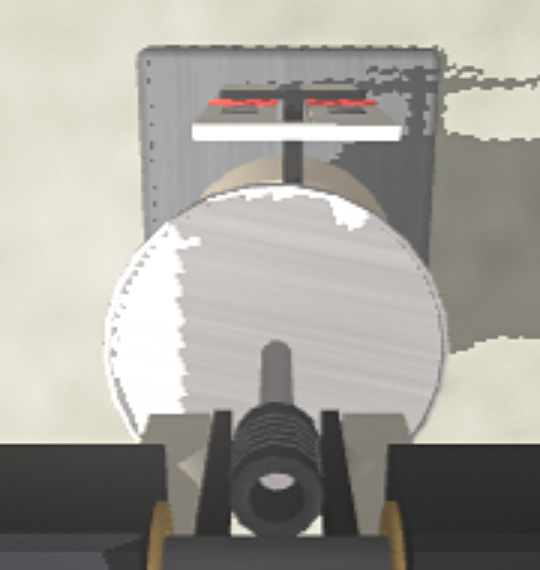

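The light spot inside the bore is the spindle tip and the force is about zero, so it looks threaded. I'll lower further while watching the forces.

```bash
python3 - <<'E'
from h import *
np.set_printoptions(precision=2,suppress=True)
x,y=518.24,174.26
f0=np.array([.05,-.02,-.33])
for zb in (145,125,112,104):
    hit=robot.move_linear((x,y,zb+33),None,50,max_force=3); robot.wait(.1); f=ft(12)-f0
    print(zb,hit,robot.get_position(),f,robot.get_clock())
    if np.abs(f[:2]).max()>2 or f[2]>1.5: print('STOP');break
w=robot.get_image('wrist'); np.savez('w4.npz',image=w['image'],camera_matrix=w['camera_matrix'],R=w['R'],t=w['t'])
cv2.imwrite('pics/down.png',cv2.resize(w['image'][110:300,190:370],(540,570))[:,:,::-1])
E
```

```text
145 False [518.34 174.33 178.18] [ 0.11  0.01 -0.19] 14.7083
125 False [518.34 174.33 158.23] [ 0.14 -0.09  0.05] 15.5583
112 False [518.35 174.34 145.17] [-0.08  0.17 -0.2 ] 16.2667
104 False [518.34 174.29 137.13] [-0.06 -0.1   0.22] 16.875
```

View pics/down.png

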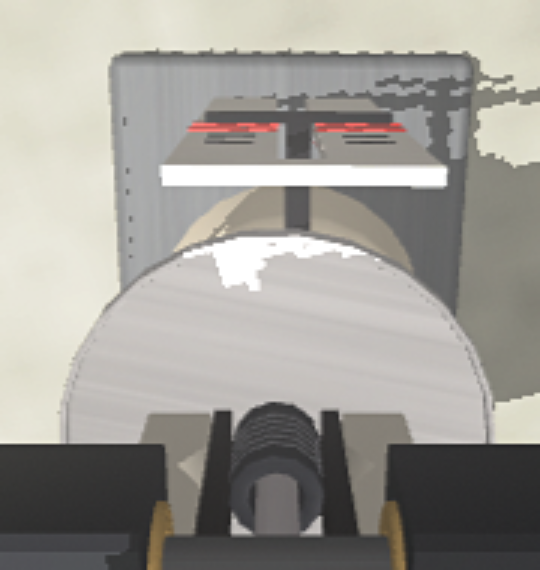

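The spindle comes up through the bore and there is no side force. I'll lower a little more so the pan carries the load, release, and rise straight up. Then I'll view the gauge from a tilted wrist pose.

```bash
python3 - <<'E'
from h import *
np.set_printoptions(precision=2,suppress=True)
R=np.load('R.npy'); x,y=518.24,174.26
print(robot.move_linear((x,y,133.5),None,40,max_force=4)); print(ft(15)-[.05,-.02,-.33])
robot.let_go(); robot.wait(.5)
robot.move_linear((x,y,215),None,150)
# candidate viewing pose: tilt about tool z (jaw axis) so that camera looks at gauge from +x side
ex=-R[:,0]; ez=np.array([0,0,1.]); g=np.array([515.2,170.5,0])+66*ex+[0,0,88]
w=robot.get_image('wrist'); Rc=np.array(w['R']);c=-Rc.T@np.array(w['t'])
p=np.array(robot.get_position()); R0=np.array(robot.get_orientation())
off=R0.T@(c-p); fwd=R0.T@Rc[2]; print('cam off tool',off,'fwd',fwd)
for th in (.3,.5,.7,.9,1.1):
  for s in (1,-1):
    Rt=cv2.Rodrigues(R[:,2]*th*s)[0]@R
    f=Rt@fwd
    for D in (150,200,250):
      pos=g-D*f-Rt@off
      q=robot.inverse_kinematics(pos,Rt)
      print(th*s,D,'elev',np.degrees(np.arcsin(-f[2])),'fx',f@ex,pos,'ok' if q is not None else None)
print(robot.get_clock())
E
```

```text
False
[-0.15 -0.01  0.32]
cam off tool [ -83.97 -133.99   -0.51] fwd [ 0.3   0.95 -0.  ]
0.3 150 elev 89.46514639515603 fx -0.009318129938341734 [540.5  161.72  85.17] ok
0.3 200 elev 89.46514639515603 fx -0.009318129938341734 [540.93 161.55 135.17] ok
0.3 250 elev 89.46514639515603 fx -0.009318129938341734 [541.37 161.38 185.17] ok
-0.3 150 elev 55.088622184463354 fx -0.5723084562051306 [545.5  160.1  107.82] ok
-0.3 200 elev 55.088622184463354 fx -0.5723084562051306 [572.73 151.3  148.82] ok
-0.3 250 elev 55.088622184463354 fx -0.5723084562051306 [599.95 142.49 189.82] ok
0.5 150 elev 79.07469521894721 fx 0.18952828697442833 [541.78 161.31  77.44] None
0.5 200 elev 79.07469521894721 fx 0.18952828697442833 [532.75 164.19 126.53] None
0.5 250 elev 79.07469521894721 fx 0.18952828697442833 [523.72 167.07 175.62] ok
-0.5 150 elev 43.629470559364734 fx -0.7238168390619958 [549.89 158.69 114.17] ok
-0.5 200 elev 43.629470559364734 fx -0.7238168390619958 [584.33 147.55 148.67] ok
-0.5 250 elev 43.629470559364734 fx -0.7238168390619958 [618.76 136.42 183.17] ok
0.7 150 elev 67.6155638666340
[... 739 characters left out ...]
-0.9353749733017988 [561.8  154.85 123.54] ok
-0.9 200 elev 20.711163884185602 fx -0.9353749733017988 [606.3  140.47 141.22] ok
-0.9 250 elev 20.711163884185602 fx -0.9353749733017988 [650.8  126.09 158.9 ] ok
1.1 150 elev 44.69726489209701 fx 0.7108328317687729 [553.75 157.44  57.89] None
1.1 200 elev 44.69726489209701 fx 0.7108328317687729 [519.92 168.33  93.06] None
1.1 250 elev 44.69726489209701 fx 0.7108328317687729 [486.08 179.21 128.23] None
-1.1 150 elev 9.252009900909796 fx -0.9869905694828941 [568.84 152.58 126.18] ok
-1.1 200 elev 9.252009900909796 fx -0.9869905694828941 [615.8  137.41 134.22] ok
-1.1 250 elev 9.252009900909796 fx -0.9869905694828941 [662.75 122.23 142.25] ok
19.9
```

The first section is on. Now a gauge view from the +x side.

```bash
cat >> h.py <<'E'
def gauge_view(name,D=235,th=-.7):
    R=np.load('R.npy'); ex=-R[:,0]; g=np.array([515.2,170.5,0])+66*ex+[0,0,88]
    Rt=cv2.Rodrigues(R[:,2]*th)[0]@R
    pos=g-D*(Rt@[.3,.954,0])-Rt@np.array([-84,-134,-.5])
    robot.reach(pos+[*(20*ex[:2]),60],Rt); robot.move_linear(pos,Rt,200); robot.wait(.25)
    w=robot.get_image('wrist'); np.savez(name+'.npz',image=w['image'],camera_matrix=w['camera_matrix'],R=w['R'],t=w['t'])
    c=proj(w,g); a,b=int(c[1]),int(c[0]); print('gauge px',c,'crop origin',b-60,a-50)
    cv2.imwrite(f'pics/{name}.png',cv2.resize(w['image'][a-50:a+50,b-60:b+60],(720,600),interpolation=cv2.INTER_CUBIC)[:,:,::-1])
    robot.move_linear(pos+[*(20*ex[:2]),60],Rt,200)
E
python3 - <<'E'
from h import *
np.set_printoptions(precision=2,suppress=True)
gauge_view('g1'); print(robot.get_clock())
E
```

```text
gauge px [282.09 206.58] crop origin 222 156
22.0083
```

View pics/g1.png

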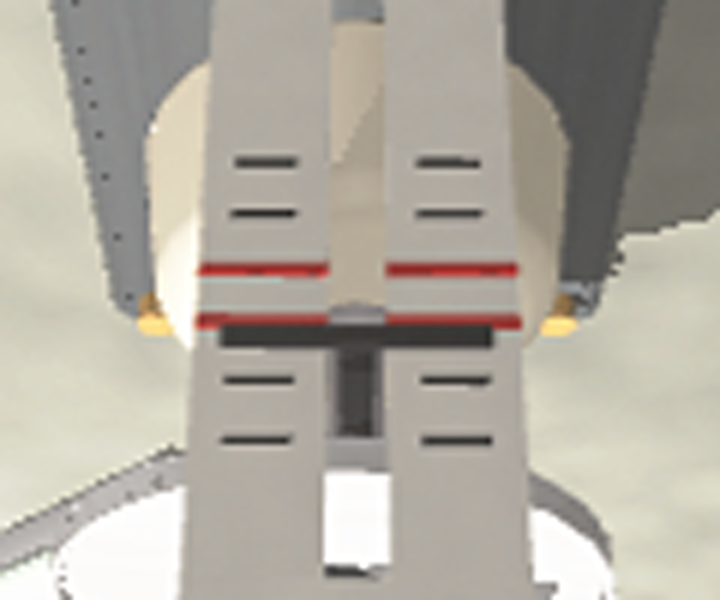

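The view is upside-down, with world-up toward the bottom. The lower red line is at row 270, the upper at 321, and the pointer bar at 325–348, just above the upper line. That puts the pan at about 13–15.5 mm and the zero at about 6–8.5 mm, so one more section should bring it to about 21 mm. I'll fetch the second one.

```bash
python3 - <<'E'
from h import *
np.set_printoptions(precision=2,suppress=True)
R=np.load('R.npy')
robot.reach((607.7,-236.8,100),R)
w=robot.get_image('wrist'); save(w,'above2')
print([np.array(r['xy']) for r in robot.regions_of(w,'grip_b_mid')],proj(w,(607.7,-236.8,20)))
print(robot.move_linear((607.7,-236.8,36),R,90,max_force=5))
robot.grasp(15); print('w',robot.get_width()*88)
robot.move_linear((607.7,-236.8,100),R,150)
x,y=518.24,174.26
robot.reach((x,y,235),R); robot.wait(.2)
w=robot.get_image('wrist'); np.savez('w5.npz',image=w['image'],camera_matrix=w['camera_matrix'],R=w['R'],t=w['t'])
f0=ft(15)
for zb in (160,150,143):
    hit=robot.move_linear((x,y,zb+33),None,60 if zb==160 else 40,max_force=4); robot.wait(.1); f=ft(15)-f0
    print(zb,hit,robot.get_position(),f,robot.get_clock())
    if np.abs(f).max()>1.2: print('STOP');break
w=robot.get_image('wrist')
cv2.imwrite('pics/two.png',np.hstack([cv2.resize(np.load('w5.npz')['image'][200:300,230:335],(378,360)),cv2.resize(w['image'][200:300,230:335],(378,360))])[:,:,::-1])
E
```

```text
[array([220.6, 340. ])] [283.1  229.04]
False
w 17.389997624445343
160 False [518.32 174.28 193.24] [-0.12  0.13 -0.24] 29.425
150 False [518.32 174.33 183.14] [ 0.01  0.15 -0.16] 30.175
143 False [518.27 174.27 176.08] [ 0.1   0.1  -0.04] 30.85
```

View pics/two.png

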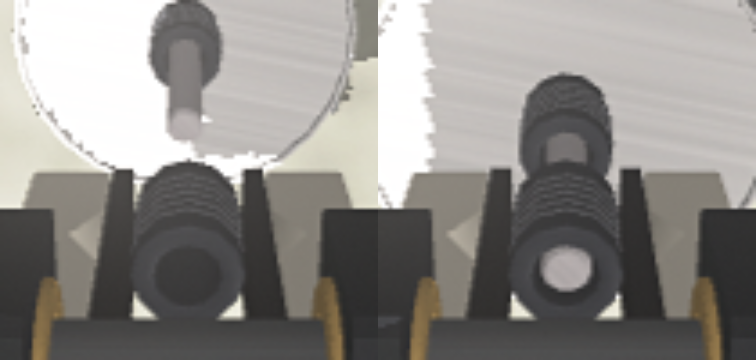

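The left half shows the first section seated on the pan. The right half shows the tip centred in the second section's bore, near its top. I'll lower it, release and check the gauge.

```bash
python3 - <<'E'
from h import *
np.set_printoptions(precision=2,suppress=True)
x,y=518.24,174.26
f0=ft(15)
for zb in (128,118):
    hit=robot.move_linear((x,y,zb+33),None,40,max_force=3); robot.wait(.15); print(zb,hit,robot.get_position(),ft(15)-f0)
robot.let_go(); robot.wait(.5)
robot.move_linear((x,y,215),None,150)
gauge_view('g2',250); print(robot.get_clock())
for n in('g2',):
  w=np.load(n+'.npz'); R=np.load('R.npy'); g=np.array([515.2,170.5,0])+64*-R[:,0]
  print([proj(w,g+[0,0,z]) for z in(80.5,89)])
E
```

```text
128 False [518.36 174.34 161.16] [0.23 0.09 0.24]
118 False [518.29 174.24 151.06] [ 0.19 -0.17  0.47]
gauge px [282.07 206.67] crop origin 222 156
37.3333
[array([282.07, 200.7 ]), array([282.07, 208.92])]
```

View pics/g2.png

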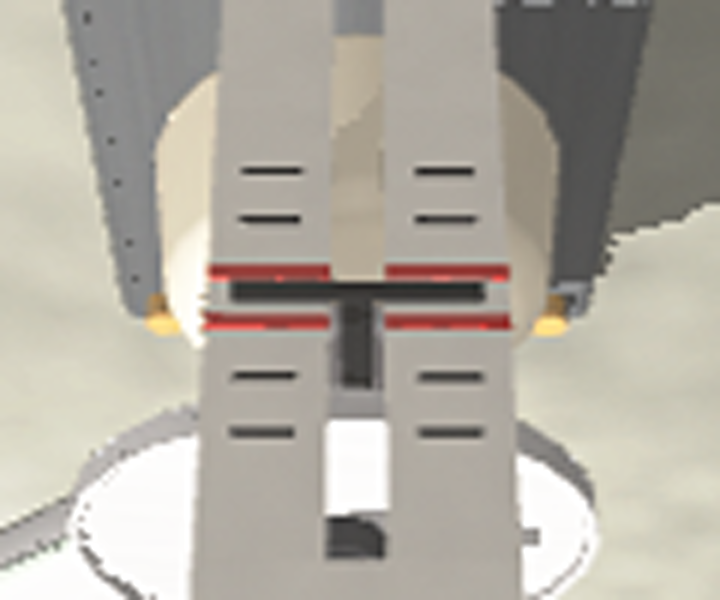

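The pointer bar (rows 282–302) lies between the red lines (272 and 322), which puts the pan at about 20.5–23 mm. One last look at the stack and the mat before handing in.

```bash
python3 - <<'E'
from h import *
R=np.load('R.npy')
robot.move_linear((560,100,330),R,200); robot.wait(.3)
w=robot.get_image('wrist'); t=robot.get_image('top')
cv2.imwrite('pics/end.png',np.hstack([cv2.resize(w['image'][60:270,150:430],(400,300)),cv2.resize(t['image'][160:265,180:420],(400,300))])[:,:,::-1])
print(robot.get_position(),robot.get_clock())
E
```

```text
[560.47761479  99.80288272 328.93607677] 38.5833
```

View pics/end.png

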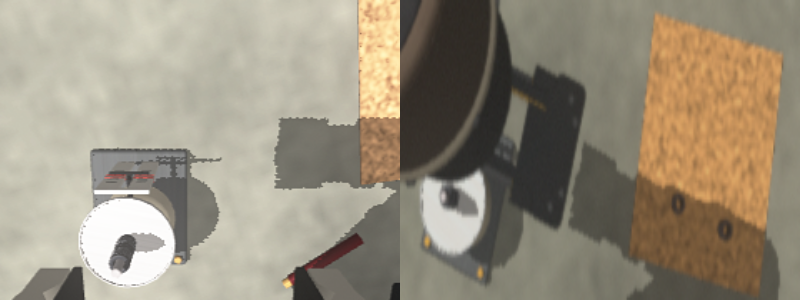

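Two sections are stacked on the spindle (left, about (122,252)). The other two stand on the mat (right, about (678,203) and (725,230)), and the arm is clear.

```bash
python3 -c "
from bench import robot
robot.sign_off(); print(robot.get_clock())"
```

```text
the job is handed in; nothing more can be done
the job is handed in; nothing more can be done
```

I threaded two grip sections onto the spindle, and the pan came to rest with its pointer between the red lines. I handed the job in at about 39 s of the 72 s allowed.

- **Threading:** the side-force readings while lowering stayed within about 0.25 N, which is within the sensor noise. The camera showed the spindle coming up through both bores. I lowered each section until the pan carried it before letting go.
- **Gauge:** the pointer sits about 40 % of the way up from the lower red line, which puts the pan at roughly 20.5–23 mm. That allows for 1–2.5 mm of viewing-angle error; I took no closer reading. After the first section it read about 13–15.5 mm, so a third was not needed.
- **Last picture:** two sections are on the spindle, the other two are standing on the mat, and the arm is clear of everything. The barrel is in view. I did not check the cap and mint tin again, but the arm never went near them.
- **Disagreement:** before the second pick, the network's grip detection was at a different pixel from the section I was going for, probably on another section. I used my own measurement, and the grasp closed to the same width as the first.

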